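Clear the tasting tray and gather the tea tablets

TASK

Take the two jars out of the tasting tray and stand them fully down in the rack, in order: first the black-capped jar in the one-dot pocket, then the red-capped jar in the two-dot pocket. Then lift the tray by its bar handle, clear of the counter, and tilt it (some 25 to 35 degrees) until all three tea tablets have slid together into the brass corner, without touching or spilling a tablet; finish while still holding the tray up and tilted like that. Do not tip a jar over, and leave everything else where it is.

Things in the scene. Friction and masses are not known exactly. Their poses are not given: they have to be found in the camera images.
- tray: White lacquered wooden tasting tray lying on the counter, 250 (its x) by 180 (its y), walls 40 high, walls and floor 6 thick, 0.32 kg, a dark bar handle across it and one brass-clad corner at (-x, +y) with a brass patch 75 by 75 on the floor. Origin: centre of its underside, z up. Smooth inside: tablets slide (friction about 0.2); 30 degrees towards the corner brings them in.
- tray_bar (a point): Middle of the tray's handle bar, on its centre line, 106 above the tray's underside; its axes are the tray's. The bar is square-edged, runs along the tray's y over x = 0, 18 wide (x) and 22 high (from 95 to 117 above the underside), on a post outside each long wall, clear below. Grip it firmly at its middle from above, across the 18 mm.
- tray_corner (a point): The inner bottom corner of the tray at its brass end: where walls and floor meet, at (-119, +84, +6) in the tray's frame; its axes are the tray's.
- black_jar: Small jar of tea with a black cap, standing in the tray at the end that has the brass corner. Round, 31 across at the cap (upper 22) and 29 below, 80 high, about 60 g. Origin: centre of its underside, z up along the jar. Goes into the one-dot pocket.
- red_jar: Small jar of tea with a red cap, standing in the tray at the end that has the brass corner. Round, 31 across at the cap (upper 22) and 29 below, 80 high, about 60 g. Origin: centre of its underside, z up along the jar. Goes into the two-dot pocket.
- rack: Dark wooden rack fixed to the counter, 240 (its x) by 90 (its y) by 30 high, with a row of three round pockets along its x axis, 75 apart, 36 across and 22 deep. Each pocket is marked with one, two or three white dots on the rack's top, on its -y side. Origin: centre of its underside.
- pocket1 (a point): Centre of the floor of the one-dot pocket (the one at -x of the rack), 8 above the counter and 22 below the rack's top; its axes are the rack's.
- pocket2 (a point): Centre of the floor of the two-dot pocket (the middle one), likewise.
- tablet0: Hard round tablet of pressed tea, dark brown, 26 across and 11 thick, about 15 g, lying loose in the half of the tray away from the jars. Origin: centre of its underside.
- tablet1: Hard round tablet of pressed tea, dark brown, 26 across and 11 thick, about 15 g, lying loose in the half of the tray away from the jars. Origin: centre of its underside.
- tablet2: Hard round tablet of pressed tea, dark brown, 26 across and 11 thick, about 15 g, lying loose in the half of the tray away from the jars. Origin: centre of its underside.
- white_jar: The jar that already stands in the three-dot pocket: same as the other jars but with a white cap. Leave alone.
- cup: Bystander: white porcelain cup, 68 wide, 55 high; origin centre of underside. Leave alone.
- bowl: Bystander: small blue bowl, 90 wide, 40 high; origin centre of underside. Leave alone.
- pitcher: Bystander: white porcelain pouring jug without a handle, 76 wide, 100 high; origin centre of underside. Leave alone.
- spoon: Bystander: wooden spoon lying flat, 200 long; origin on its underside, its length along its x axis. Leave alone.
- tin: Bystander: can, 68 wide, 90 high; origin centre of underside. Leave alone.

How it is judged (in metres and radians):
On the way, in this order (a step that is already met when the one before it is completed fails the run):
1. the black-capped jar stands in the one-dot pocket, let go (horizontal distance between black_jar and pocket1 below 0.006 m and z of black_jar in the frame of pocket1 between -0.004 and 0.004 m and angle between black_jar's own z axis and vertical below 0.12 rad and contact force between the fingers and black_jar below 0.05 N), for 0.2 s.
2. then the red-capped jar stands in the two-dot pocket, let go (horizontal distance between red_jar and pocket2 below 0.006 m and z of red_jar in the frame of pocket2 between -0.004 and 0.004 m and angle between red_jar's own z axis and vertical below 0.12 rad and contact force between the fingers and red_jar below 0.05 N), for 0.2 s.
3. the tray is held up and tilted with all three tablets in the brass corner (angle between tray's own z axis and vertical between 0.26 and 1 rad and height (world z) of tray_corner above 0.02 m and contact force between the fingers and tray above 2 N and contact force between tray and rack below 0.05 N and distance between each of tablet0, tablet1, tablet2 and tray_corner below 0.085 m), for 0.3 s.
At the end, for the whole second after the job is handed in: Jars upright (0.12 rad), 6 mm from pocket centre, bottom 4 mm from its floor. Fingers hold the tray (over 2 N), still, tilted 0.26 to 1.0 rad, brass corner over 20 mm above the counter, tray clear of the rack; each tablet within 85 mm of the inner brass corner (all of step 3 and horizontal distance between black_jar and pocket1 below 0.006 m and z of black_jar in the frame of pocket1 between -0.004 and 0.004 m and angle between each of black_jar, red_jar's own z axis and vertical below 0.12 rad and horizontal distance between red_jar and pocket2 below 0.006 m and z of red_jar in the frame of pocket2 between -0.004 and 0.004 m and linear speed of tray below 0.03 m/s and angular speed of tray below 0.15 rad/s); the arm keeps its last pose, push and grip.
It fails at once if a tablet leaves the tray (distance between any of tablet0, tablet1, tablet2 and tray above 0.19 m).
It fails at once if the fingers touch a tablet (contact force between the fingers and tablet0 above 0.5 N or contact force between the fingers and tablet1 above 0.5 N or contact force between the fingers and tablet2 above 0.5 N).
It fails at once if a jar is tipped over (angle between any of black_jar, red_jar's own z axis and vertical above 0.8 rad).
It fails at once if a bystander is moved more than 30 mm (distance of any of white_jar, cup, bowl, pitcher, spoon, tin from where it was at the start of the episode above 0.03 m).
It also fails if it takes over 67 s, if anything falls off the work surface, if the arm or the gripper's body presses on something with over 40 N, if the wrist force passes 120 N, or if a joint passes its speed limit or range.

ROBOT

A 6-joint arm with a two-finger parallel gripper is mounted at the origin on the work surface. World frame = base frame: x ahead of the robot, y to its left, z up, the work surface at z = 0. Lengths are in mm, angles in rad, forces in N, time in s.
With the tool pointing down it reaches from about 275 to 975 mm from the base axis. Payload 8.4 kg.
Tool frame: the origin (TCP) lies between the finger pads; the fingertips stand 19 mm ahead of it and the grasp point (between the pads) is the TCP (arm.tips_ahead is the distance from the TCP to the fingertips, in mm); x points along the fingers, y is the direction in which the jaws open and shut, and the axes are right-handed (so a half turn about x gives the same grasp; the last joint's range is limited). The gripper opens to 92 mm and grips with 3 to 60 N. Pads are 20 mm wide; open, the fingers measure 128 mm over their backs; the gripper's body (75 mm by 189 mm) begins 69 mm behind the grasp point.
Start: joints at [-1.233, 0.353, 1.633, -0, 1.155, -0.002], TCP at [208.31, -589.266, 233.583] pointing down, gripper open.
Joint ranges: [-2.63, 2.63], [-0.92, 2.1], [0.06, 2.66], [-1.3, 4.44], [0, 2.69], [-3.02, 3.02]. Speed limits (rad/s): [2.22, 2.22, 2.79, 3.14, 3.14, 3.14].

INTERFACE

Orientations are given as a unit quaternion [w, x, y, z].
In Python, from plant import arm gives the robot as it stands. The module is installed in compiled form; this text tells all that it offers.
- The arm moves only by the tool drive_tool, never from a script. Its argument "deltas" is a list that holds one entry, the list of rows, each a list of 6 numbers: the shift along the tool's x, y, z in m, then the turn, a rotation vector about the tool's x, y, z in rad. In form: [[[tx, ty, tz, ax, ay, az], ...]]. A call has 1 to 10 rows; each row shifts and turns the commanded pose from where the row before left it, along the tool's axes as they then stand; what a row does not reach is not made up. A row lasts 1/12 s, in which the tool goes at most 41.7 mm and 7.16 degrees, less where a joint would pass 70% of its speed; a pose out of reach is approached as far as the arm can. A call is refused whole if a number of a shift passes 0.0417 or a number of a turn 0.125, either way. A call with a gripper value outside its range is refused whole. "hand" is the closure, from -1 (fully open) to 1 (shut), so that 0 is half open, set as the call begins (left out, the last holds). The fingers move at their own pace and stop on an object; "newtons" is the grip in N (left out, the last holds). Time passes only in rows, so rows that do not move let the fingers close. It gives the time, the measured TCP pose, the force and the opening at its end, in the units of the state.
- arm.observe(): the state, without advancing time (a new reading comes with each control period).
- arm.snapshot(name): name is "scene" or "top"; returns the picture (480x640x3 uint8, blue, green, red); there is no depth.
- arm.camera_model(name): a dict with "intrinsics" (3x3 intrinsics, pixels), "extrinsics" (4x4, takes a point from camera to world coordinates). Camera axes: x right, y down, z forward; pixel columns grow to the right and rows downward; lengths in mm; the calibration is good to about 2 mm. A picture is of the moment at which its call begins. camera_model takes no time and is no camera call.
- arm.job_done(): hands the job in, once; it reports no verdict.
The state is a dict: "t": time; "qpos": joint angles; "joint_velocities": joint speeds; "effort": joint torques, N m; "tcp_pos": TCP position; "ee_rot": TCP orientation; "ft_force": force on the tool from outside, world axes, zero at the start; "wrist_torque": the same for the moment, N m; "grip_width": finger opening in mm.
Only numpy, scipy, OpenCV 4.12 (cv2) and the standard library are available. Lean on these libraries where they do the work, as an engineer would, in place of code of your own. Each camera call takes 0.05 s, during which the arm holds its last target.

## Working session

There is one attempt and no reset: what is moved stays moved. The work goes in short steps, Python scripts to look and compute and a tool call to move; the robot and the scene stay as the last step left them, time stands still between calls to the robot, and variables do not carry over. Pictures are saved under pics/ and viewed, and the job is handed in when it is done.

Besides the shell and the picture viewer there is one more tool, called after ">>>" by a JSON object that holds its "name" and its "arguments". drive_tool: Moves the arm, as the interface text tells. Its arguments: {"type":"object","properties":{"deltas":{"type":"array"},"hand":{"type":"number"},"newtons":{"type":"number"}},"required":["deltas"]}

```bash
mkdir -p pics; ls; python3 - <<'E'
from plant import arm
import cv2,numpy as np
for n in("scene","top"):
    im=arm.snapshot(n); cv2.imwrite(f"pics/{n}0.png",im)
    c=arm.camera_model(n); print(n,np.round(c["intrinsics"],1).tolist(),np.round(c["extrinsics"],3).tolist())
s=arm.observe(); print({k:np.round(v,3).tolist() for k,v in s.items()})
E
```

```text
pics
scene [[527.4, 0.0, 322.4], [0.0, 527.4, 237.6], [0.0, 0.0, 1.0]] [[0.616, 0.562, -0.552, 1238.152], [0.788, -0.43, 0.442, -491.768], [0.011, -0.707, -0.707, 928.338], [0.0, 0.0, 0.0, 1.0]]
top [[564.0, 0.0, 319.7], [0.0, 564.0, 243.4], [0.0, 0.0, 1.0]] [[0.008, -0.989, 0.145, 403.843], [-1.0, -0.011, -0.016, 22.514], [0.018, -0.145, -0.989, 1337.641], [0.0, 0.0, 0.0, 1.0]]
{'t': 0.1, 'qpos': [-1.233, 0.354, 1.634, 0.0, 1.155, -0.002], 'joint_velocities': [-0.0, -0.002, -0.002, -0.0, -0.001, 0.0], 'effort': [0.002, -59.49, -33.493, 0.07, 0.018, -0.0], 'tcp_pos': [208.183, -588.882, 232.944], 'ee_rot': [-0.119, -0.697, -0.12, 0.697], 'ft_force': [-0.623, -0.682, -0.435], 'wrist_torque': [0.003, -0.007, 0.014], 'grip_width': 92.053}
```

View pics/scene0.png

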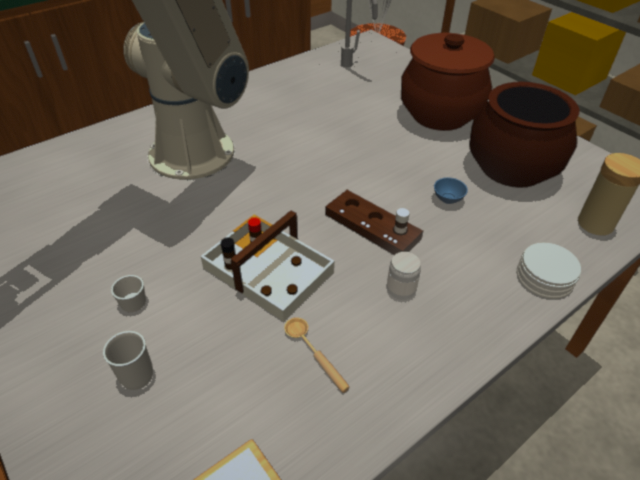

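View pics/top0.png

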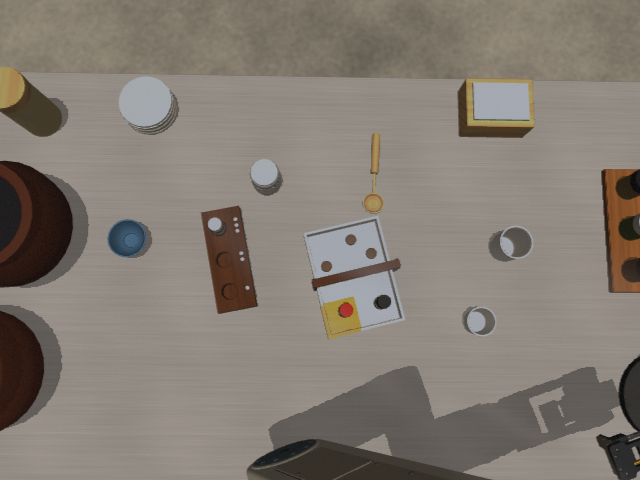

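Top view: tray around (355,278), red cap (346,310), black cap (383,302), bar from (313,284) to (399,265). The rack is at (229,260), with one dot at the bottom pocket (229,291) and the white jar in the top pocket (215,226). I'll measure these with masks.

```bash
cat > h.py <<'E'
import cv2,numpy as np
from plant import arm
def ray(n,u,v):
    c=arm.camera_model(n);K=np.array(c["intrinsics"]);T=np.array(c["extrinsics"])
    d=T[:3,:3]@np.linalg.solve(K,[u,v,1.]);return T[:3,3],d
def onz(n,uv,z):
    o,d=ray(n,*uv);return o+d*(z-o[2])/d[2]
def proj(n,p):
    c=arm.camera_model(n);K=np.array(c["intrinsics"]);T=np.array(c["extrinsics"])
    q=K@(T[:3,:3].T@(np.array(p,float)-T[:3,3]));return q[:2]/q[2]
def tri(p,q):
    (a,d),(b,e)=ray("top",*p),ray("scene",*q)
    A=np.stack([d,-e],1);s=np.linalg.lstsq(A,b-a,rcond=None)[0]
    x,y=a+d*s[0],b+e*s[1];return (x+y)/2,np.linalg.norm(x-y)
def blobs(m,mn=4):
    n,l,st,c=cv2.connectedComponentsWithStats(m.astype(np.uint8))
    return [(np.round(c[i],1).tolist(),st[i].tolist()) for i in range(1,n) if st[i,4]>=mn]
E
python3 - <<'E'
import cv2,numpy as np
from h import *
t=cv2.imread("pics/top0.png");s=cv2.imread("pics/scene0.png")
cv2.imwrite("pics/topc.png",cv2.resize(t[190:350,190:420],None,fx=3.4,fy=3.4,interpolation=cv2.INTER_CUBIC))
cv2.imwrite("pics/scec.png",cv2.resize(s[180:330,190:440],None,fx=3.2,fy=3.2,interpolation=cv2.INTER_CUBIC))
for n,im in(("top",t),("scene",s)):
    h=cv2.cvtColor(im,cv2.COLOR_BGR2HSV);H,S,V=[h[...,i].astype(int) for i in range(3)]
    roi=np.zeros(H.shape,bool)
    if n=="top": roi[195:345,195:410]=1
    else: roi[180:320,195:430]=1
    print(n,"red",blobs(roi&((H<5)|(H>175))&(S>200)&(V>120)))
    print("black",blobs(roi&(V<40)&(S<160),20))
    print("brass",blobs(roi&(H>15)&(H<28)&(S>120)&(V>100),20))
    print("brown",blobs(roi&(H<15)&(S>90)&(V<120),15))
    print("white",blobs(roi&(S<40)&(V>185),3))
E
```

```text
top red []
black []
brass [([372.8, 200.8], [365, 195, 18, 16, 139]), ([340.0, 318.5], [321, 297, 40, 42, 997])]
brown [([228.8, 262.6], [202, 206, 55, 107, 3522]), ([393.9, 261.4], [390, 260, 9, 4, 21]), ([325.9, 266.2], [322, 262, 9, 9, 66]), ([330.7, 279.2], [313, 272, 41, 16, 292])]
white []
scene red [([253.7, 221.9], [248, 218, 12, 8, 70])]
black [([372.3, 237.8], [363, 232, 17, 12, 78]), ([227.3, 245.6], [221, 238, 13, 16, 161])]
brass [([266.0, 222.6], [261, 219, 11, 8, 34]), ([240.2, 226.0], [234, 220, 13, 12, 45]), ([243.7, 240.8], [235, 233, 16, 16, 139]), ([265.3, 247.0], [255, 239, 22, 18, 91])]
brown [([369.2, 220.0], [326, 190, 96, 60, 2447]), ([258.6, 243.3], [223, 211, 74, 81, 1243]), ([295.9, 260.1], [292, 257, 9, 8, 39]), ([292.0, 288.6], [288, 285, 9, 9, 48]), ([266.1, 289.5], [262, 286, 9, 9, 41])]
white [([402.5, 211.9], [397, 209, 12, 7, 62]), ([261.2, 261.5], [242, 242, 45, 41, 664]), ([237.3, 248.5], [236, 246, 4, 6, 13]), ([289.6, 279.7], [253, 253, 71, 56, 1448]), ([218.7, 262.5], [212, 256, 13, 15, 81]), ([330.2, 259.3], [328, 258, 5, 4, 6]), ([229.2, 273.2], [228, 273, 3, 2, 4])]
```

View pics/topc.png

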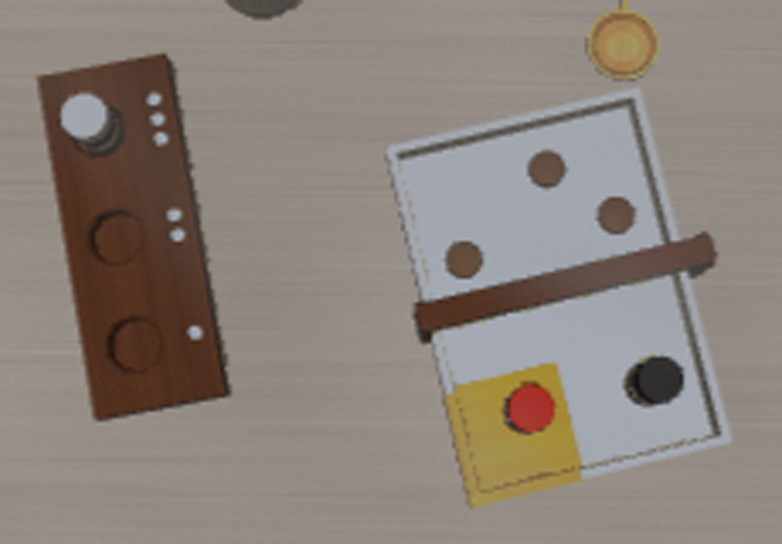

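View pics/scec.png

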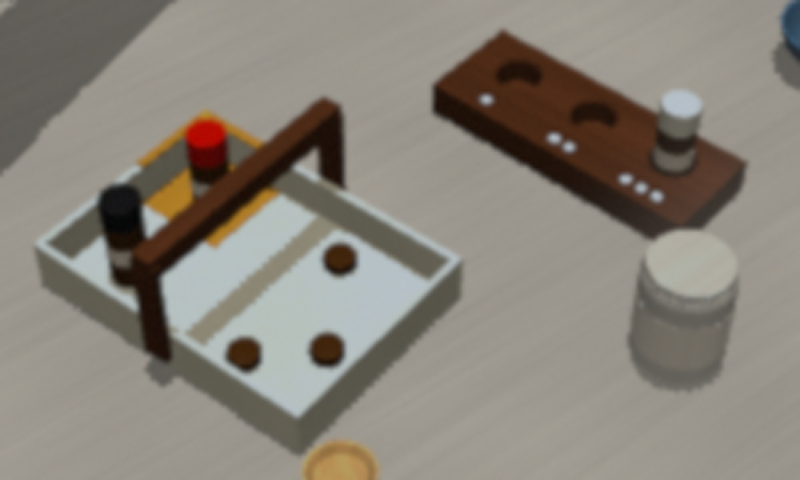

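```bash
python3 - <<'E'
import cv2,numpy as np
from h import *
t=cv2.imread("pics/top0.png")
h=cv2.cvtColor(t,cv2.COLOR_BGR2HSV);H,S,V=[h[...,i].astype(int) for i in range(3)]
roi=np.zeros(H.shape,bool); roi[195:345,195:410]=1
print("px",h[310,346],h[302,384],h[235,360],h[226,215],h[240,241],h[330,300],h[215,390],h[230,330],h[275,355])
red=blobs(roi&((H<6)|(H>174))&(S>180)&(V>80),10)
blk=blobs(roi&(V<50)&(S<120),15)
print(red,blk)
for nm,b in(("red",red),("blk",blk)):
    for c,st in b: print(nm,onz("top",c,86).round(1))
tr=[(304.1,233.5),(377.4,216.5),(404.7,318.8),(328.8,338.5)]
P=np.array([onz("top",c,40) for c in tr]);print(P.round(1),[np.linalg.norm(P[i]-P[(i+1)%4]).round(1) for i in range(4)],P.mean(0).round(1))
m=(roi&(H<15)&(S>90)&(V<120)).astype(np.uint8); m[:,270:]=0
cn=max(cv2.findContours(m,0,1)[0],key=cv2.contourArea)
bx=cv2.boxPoints(cv2.minAreaRect(cn));R=np.array([onz("top",c,30) for c in bx]);print("rack",R.round(1),[np.linalg.norm(R[i]-R[(i+1)%4]).round(1) for i in range(4)],R.mean(0).round(1))
print("white cap",[onz("top",c,88).round(1) for c,s in blobs(roi&(S<40)&(V>130)&(np.arange(640)<232),30)],[ (onz("top",c,30).round(1)) for c,s in blobs(roi&(S<60)&(V>110)&(np.arange(640)<250)&(np.arange(640)>230),3) if s[4]<30])
# pocket rims (crop estimates)
for p in[(117,238),(136,346)]: print("pocket",onz("top",(p[0]/3.4+190-.35,p[1]/3.4+190-.35),30).round(1))
for p,q in[((425,306),(708,236))]:
    for a in(p,q): print("barend",onz("top",(a[0]/3.4+190-.35,a[1]/3.4+190-.35),117).round(1))
for p in[(547,169),(616,215),(464,259)]: print("tab",onz("top",(p[0]/3.4+190-.35,p[1]/3.4+190-.35),17).round(1))
E
```

```text
px [  2 187 166] [ 0 11 47] [108  18 173] [115  16 173] [ 10 107  86] [ 16  26 148] [ 16  25 150] [20 26 89] [ 7 80 93]
[([346.7, 308.5], [340, 303, 13, 13, 104])] [([382.4, 302.2], [375, 296, 16, 13, 108])]
red [442.3 -58.8  86. ]
blk [ 456.9 -137.9   86. ]
[[ 616.6   37.8   40. ]
 [ 658.9 -133.7   40. ]
 [ 421.5 -194.6   40. ]
 [ 375.7  -21.2   40. ]] [np.float64(176.6), np.float64(245.1), np.float64(179.3), np.float64(248.0)] [518.2 -77.9  40. ]
rack [[665.5 284.6  30. ]
 [683.6 193.8  30. ]
 [448.2 145.1  30. ]
 [431.3 233.8  30. ]] [np.float64(92.6), np.float64(240.3), np.float64(90.3), np.float64(239.6)] [557.2 214.3  30. ]
white cap [array([499.6, 248.2,  88. ]), array([629. , 239.5,  88. ])] [array([652. , 201.5,  30. ]), array([637.7, 198.5,  30. ]), array([624.1, 195.7,  30. ]), array([571.3, 185.6,  30. ]), array([557. , 182.4,  30. ]), array([490.3, 168.8,  30. ])]
pocket [554.6 223.3  30. ]
pocket [480.9 208.   30. ]
barend [502.9  12.8 117. ]
barend [ 549.7 -168.6  117. ]
tab [607.5 -72.2  17. ]
tab [ 575.7 -120.3   17. ]
tab [543.9 -14.7  17. ]
```

```bash
python3 - <<'E'
import cv2,numpy as np
from h import *
t=cv2.imread("pics/top0.png");s=cv2.imread("pics/scene0.png")
def crop(im,x0,x1,y0,y1,f,n):
    c=cv2.resize(im[y0:y1,x0:x1],None,fx=f,fy=f,interpolation=cv2.INTER_CUBIC)
    c=cv2.convertScaleAbs(c,alpha=1.5)
    cv2.imwrite(n,c)
crop(t,198,262,202,317,5,"pics/a.png")
crop(t,300,410,210,345,4.4,"pics/b.png")
crop(s,320,430,185,255,7,"pics/c.png")
crop(s,195,340,205,320,5,"pics/d.png")
E
python3 - <<'E'
import cv2,numpy as np
a=[cv2.imread(f"pics/{k}.png") for k in "ab"]
h=max(x.shape[0] for x in a)
a=[cv2.copyMakeBorder(x,0,h-x.shape[0],0,0,0) for x in a]
o=np.hstack(a);print([x.shape for x in a]);cv2.imwrite("pics/ab.png",o)
E
```

```text
[(594, 320, 3), (594, 484, 3)]
```

View pics/ab.png

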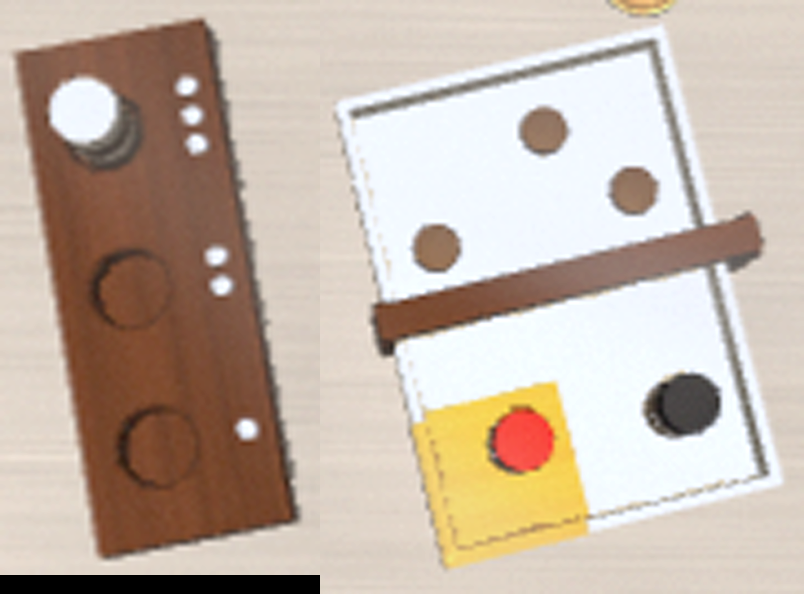

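View pics/c.png

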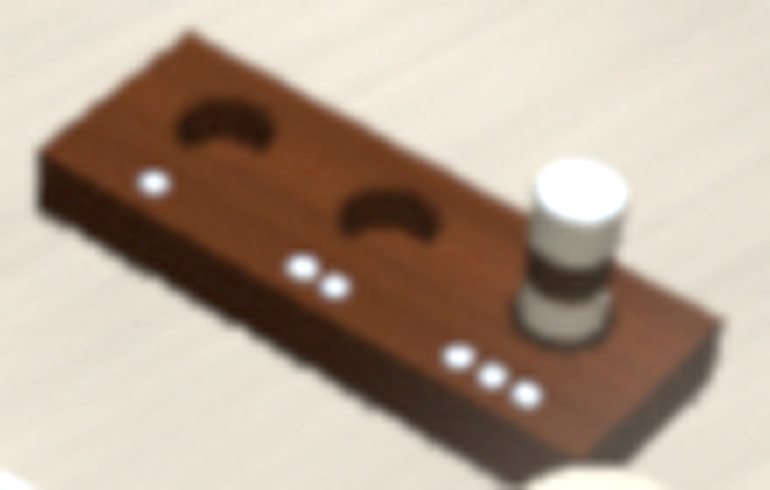

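View pics/d.png

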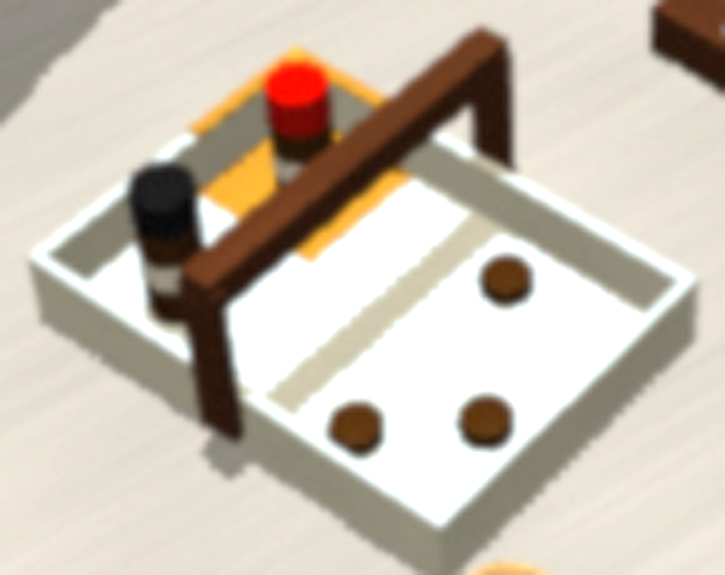

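```bash
python3 - <<'E'
import numpy as np
from h import *
f=lambda p,o,s:((p[0]+.5)/s+o[0]-.5,(p[1]+.5)/s+o[1]-.5)
A=lambda p:f(p,(198,202),5);B=lambda p:f((p[0]-320,p[1]),(300,210),4.4)
C=lambda p:f(p,(320,185),7);D=lambda p:f(p,(195,205),5)
for nm,p,q,z in[("p1",A((159,447)),C((226,130)),30),("p2",A((132,289)),C((389,222)),30),("wcap",A((84,110)),C((581,190)),88),
 ("dot1",A((248,429)),C((154,184)),30),("red",B((525,440)),D((297,84)),86),("blk",B((690,404)),D((163,188)),86),("bar",B((567.5,276.5)),D((348,159.5)),117),
 ("tab0",B((543,130)),D((486,414)),17),("tab1",B((634,190)),D((357,421)),17),("tab2",B((437,247)),D((506,273)),17)]:
    x,g=tri(p,q);print(nm,"top",onz("top",p,z)[:2].round(1),"scene",onz("scene",q,z)[:2].round(1),"tri",x.round(1),g.round(1))
P=np.array([onz("top",B(c),40) for c in[(335,103),(664,26),(783,482),(444,567)]]);print(P.round(1),[np.linalg.norm(P[i]-P[(i+1)%4]).round(1) for i in range(4)],P.mean(0).round(1))
P=np.array([onz("scene",D(c),40) for c in[(695,278),(440,525),(32,252),(297,48)]]);print(P.round(1),[np.linalg.norm(P[i]-P[(i+1)%4]).round(1) for i in range(4)],P.mean(0).round(1))
P=np.array([onz("top",A(c),30) for c in[(16,53),(205,19),(298,521),(102,557)]]);print(P.round(1),P.mean(0).round(1))
for a in[(379,324),(756,229)]: print(onz("top",B(a),117).round(1))
for a in[(202,281),(493,38)]: print(onz("scene",D(a),117).round(1))
E
```

```text
p1 top [481.9 208.6] scene [485.1 206.9] tri [482.2 209.3  26.6] 0.4
p2 top [555.1 223.4] scene [558.7 221.1] tri [555.7 224.1  26. ] 0.2
wcap top [629.  238.6] scene [630.2 237.7] tri [629.3 238.9  86.7] 0.0
dot1 top [490.6 167.8] scene [491.9 166.9] tri [490.6 168.   28.5] 0.0
red top [439.9 -57.7] scene [443.1 -59.3] tri [440.  -57.8  82.8] 0.3
blk top [ 458.6 -140.8] scene [ 463.9 -143.6] tri [ 458.9 -141.4   80.6] 0.2
bar top [519.4 -76.7] scene [526.1 -83.7] tri [519.6 -78.4 108.7] 2.6
tab0 top [608.  -71.6] scene [609.9 -73.7] tri [608.2 -72.1  14.3] 0.7
tab1 top [ 575.9 -120.6] scene [ 578.3 -121.5] tri [ 576.3 -120.7   14.5] 0.5
tab2 top [544.  -14.9] scene [546.2 -16.4] tri [544.3 -15.   14.4] 0.1
[[ 617.7   40.3   40. ]
 [ 661.2 -134.6   40. ]
 [ 420.7 -194.9   40. ]
 [ 375.7  -18.9   40. ]] [np.float64(180.2), np.float64(248.0), np.float64(181.6), np.float64(249.1)] [518.8 -77.   40. ]
[[ 618.6   38.3   40. ]
 [ 662.8 -134.5   40. ]
 [ 420.8 -193.4   40. ]
 [ 377.7  -21.5   40. ]] [np.float64(178.3), np.float64(249.0), np.float64(177.2), np.float64(248.3)] [520.  -77.8  40. ]
[[666.4 281.5  30. ]
 [683.8 193.2  30. ]
 [448.5 143.7  30. ]
 [431.3 233.1  30. ]] [557.5 212.9  30. ]
[495.1  16.2 117. ]
[ 544.  -170.3  117. ]
[ 549.1 -171.4  117. ]
[500.7  12.4 117. ]
```

```bash
cat >> h.py <<'E'
from scipy.spatial.transform import Rotation as Ro
def cur():
    s=arm.observe();q=s["ee_rot"];return s,np.array(s["tcp_pos"]),Ro.from_quat([q[1],q[2],q[3],q[0]])
def down(jaw):  # tool x down, y along jaw yaw angle
    x=np.array([0,0,-1.]);y=np.array([np.cos(jaw),np.sin(jaw),0]);return Ro.from_matrix(np.stack([x,y,np.cross(x,y)],1))
def plan(p,R):
    s,p0,R0=cur();print("at",p0.round(1),"q",np.round(s["qpos"],3))
    print("shift tool mm (cur axes)",(R0.inv().apply(np.array(p)-p0)).round(1),"rotvec",(R0.inv()*R).as_rotvec().round(4), "shift in target axes",R.inv().apply(np.array(p)-p0).round(1))
E
python3 - <<'E'
from h import *
s,p,R=cur();print(R.as_matrix().round(3))
for j in(.243+np.pi/2,.243-np.pi/2): plan((460,-141,160),down(j))
for j in(.243,.243+np.pi): plan((460,-141,160),down(j))
E
```

```text
[[-0.     0.333 -0.943]
 [ 0.001 -0.943 -0.333]
 [-1.    -0.001 -0.   ]]
at [ 208.2 -588.9  232.9] q [-1.233  0.354  1.634  0.     1.155 -0.002]
shift tool mm (cur axes) [  73.4 -338.3 -386.7] rotvec [-3.0448e+00 -1.8000e-03  1.0000e-04] shift in target axes [ 72.9 374.1 352.2]
at [ 208.2 -588.9  232.9] q [-1.233  0.354  1.634  0.     1.155 -0.002]
shift tool mm (cur axes) [  73.4 -338.3 -386.7] rotvec [0.0968 0.     0.0012] shift in target axes [  72.9 -374.1 -352.2]
at [ 208.2 -588.9  232.9] q [-1.233  0.354  1.634  0.     1.155 -0.002]
shift tool mm (cur axes) [  73.4 -338.3 -386.7] rotvec [-1.474e+00 -9.000e-04  1.000e-03] shift in target axes [  72.9  352.2 -374.1]
at [ 208.2 -588.9  232.9] q [-1.233  0.354  1.634  0.     1.155 -0.002]
shift tool mm (cur axes) [  73.4 -338.3 -386.7] rotvec [1.6676e+00 1.0000e-03 9.0000e-04] shift in target axes [  72.9 -352.2  374.1]
```

>>> {"name": "drive_tool", "arguments": {"deltas": [[[0,0,0,0.097,0,0],[0,-0.0234,-0.022,0,0,0],[0,-0.0234,-0.022,0,0,0],[0,-0.0234,-0.022,0,0,0],[0,-0.0234,-0.022,0,0,0],[0,-0.0234,-0.022,0,0,0],[0,-0.0234,-0.022,0,0,0],[0,-0.0234,-0.022,0,0,0],[0,-0.0234,-0.022,0,0,0],[0,-0.0234,-0.022,0,0,0]]], "hand": -0.4, "newtons": 20}}

```text
t: 0.93
tcp_pos: [350.2, -335.7, 233.4]
ee_rot: [-0.085, -0.702, -0.086, 0.702]
ft_force: [0.7, -0.1, -0.1]
grip_width: 64.4
```

>>> {"name": "drive_tool", "arguments": {"deltas": [[[0,-0.0234,-0.022,0,0,0],[0,-0.0234,-0.022,0,0,0],[0,-0.0234,-0.022,0,0,0],[0,-0.0234,-0.022,0,0,0],[0,-0.0234,-0.022,0,0,0],[0,-0.0234,-0.022,0,0,0],[0,-0.0234,-0.022,0,0,0],[0,0,0,0,0,0],[0,0,0,0,0,0]]]}}

```text
t: 1.68
tcp_pos: [460.3, -139.9, 233.3]
ee_rot: [-0.087, -0.702, -0.087, 0.702]
ft_force: [-0.2, -0.3, -0.3]
grip_width: 64.5
```

```bash
python3 - <<'E'
from h import *
s,p,R=cur();print(s["t"],s["grip_width"])
plan((460,-141,73),down(.243-np.pi/2))
cv2.imwrite("pics/t1.png",arm.snapshot("top")[180:380,260:460].repeat(3,0).repeat(3,1))
E
```

```text
1.6833 64.514437515821
at [ 460.3 -139.9  233.3] q [-0.298  0.128  1.932 -0.     1.083  1.027]
shift tool mm (cur axes) [160.3   1.    0.5] rotvec [0.003  0.0005 0.0003] shift in target axes [160.3   1.    0.6]
```

View pics/t1.png

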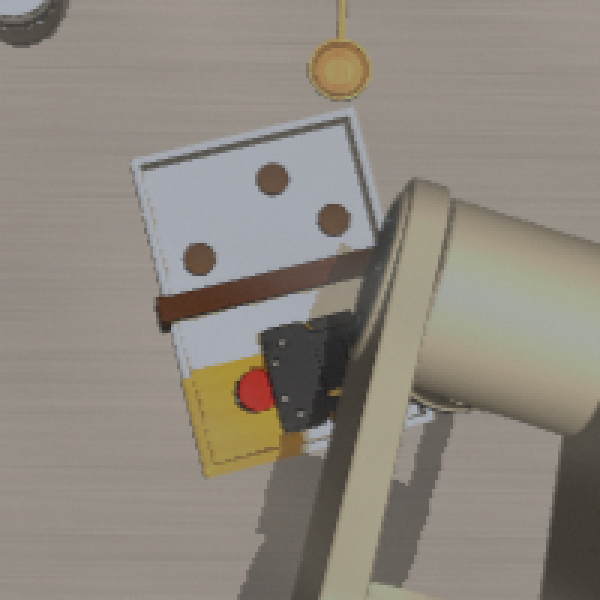

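Top view: the gripper is over the black jar, with the red cap at crop (257,390) still standing. I'm lowering.

>>> {"name": "drive_tool", "arguments": {"deltas": [[[0.03,0.001,0.0005,0.003,0,0],[0.03,0,0,0,0,0],[0.03,0,0,0,0,0],[0.02,0,0,0,0,0],[0.01,0,0,0,0,0],[0,0,0,0,0,0]]]}}

```text
t: 2.23
tcp_pos: [457.9, -142.8, 111.7]
ee_rot: [-0.084, -0.701, -0.085, 0.703]
ft_force: [-0.2, 0.3, -0.2]
grip_width: 64.3
```

```bash
python3 - <<'E'
from h import *
plan((460,-141,73),down(.243-np.pi/2))
im=arm.snapshot("scene");cv2.imwrite("pics/s2.png",cv2.resize(im[150:330,180:380],None,fx=3,fy=3))
E
```

```text
at [ 457.9 -142.8  111.7] q [-0.305  0.296  2.042 -0.     0.808  1.027]
shift tool mm (cur axes) [38.7 -1.2 -2.6] rotvec [-0.0046  0.0035  0.002 ] shift in target axes [38.7 -1.2 -2.5]
```

View pics/s2.png

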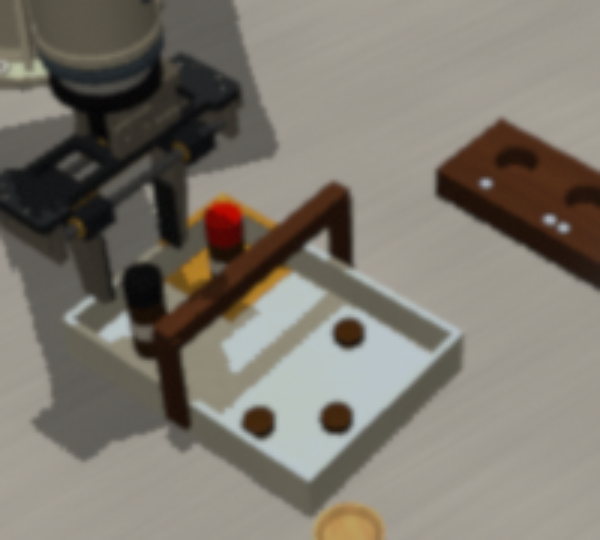

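Scene view: the fingers straddle the black jar (143,270), standing slightly towards the base side, which agrees with the 2.5 mm correction.

>>> {"name": "drive_tool", "arguments": {"deltas": [[[0.01,-0.001,-0.0025,-0.004,0.003,0.002],[0.015,0,0,0,0,0],[0.014,0,0,0,0,0],[0,0,0,0,0,0],[0,0,0,0,0,0]]]}}

```text
t: 2.7
tcp_pos: [462.4, -141.2, 75.5]
ee_rot: [0.087, 0.703, 0.085, -0.701]
ft_force: [0.1, 0.4, 0.3]
grip_width: 64.2
```

```bash
python3 - <<'E'
from h import *
plan((460,-141,73),down(.243-np.pi/2))
im=arm.snapshot("scene");cv2.imwrite("pics/s3.png",cv2.resize(im[200:300,190:290],None,fx=6,fy=6))
E
```

```text
at [ 462.4 -141.2   75.5] q [-0.299  0.359  2.061 -0.     0.717  1.028]
shift tool mm (cur axes) [ 2.5 -0.8  2.3] rotvec [ 0.0004 -0.0035 -0.0023] shift in target axes [ 2.5 -0.8  2.3]
```

View pics/s3.png

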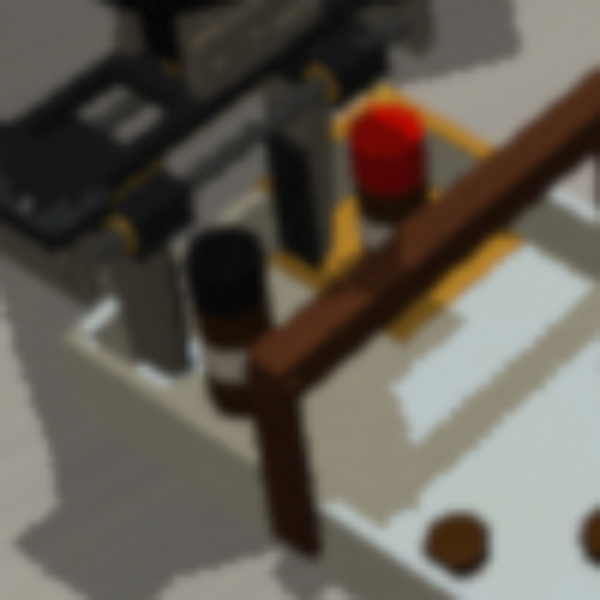

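The jar sits between the fingers. I'm closing.

>>> {"name": "drive_tool", "arguments": {"deltas": [[[0.0025,0,0.001,0,0,0],[0,0,0,0,0,0],[0,0,0,0,0,0],[0,0,0,0,0,0],[0,0,0,0,0,0],[0,0,0,0,0,0]]], "hand": 1, "newtons": 20}}

```text
t: 3.25
tcp_pos: [461.2, -141.1, 72.3]
ee_rot: [0.087, 0.703, 0.085, -0.701]
ft_force: [-0.0, -0.3, 1.9]
grip_width: 30.6
```

>>> {"name": "drive_tool", "arguments": {"deltas": [[[-0.01,0,0,0,0,0],[-0.02,0,0,0,0,0],[-0.03,0,0,0,0,0],[-0.03,0,0,0,0,0],[-0.02,0,0,0,0,0],[0,0,0,0,0,0],[0,0,0,0,0,0]]]}}

```text
t: 3.83
tcp_pos: [461.3, -141.1, 183.4]
ee_rot: [0.087, 0.704, 0.085, -0.7]
ft_force: [-0.0, 0.1, -0.6]
grip_width: 30.7
```

```bash
python3 - <<'E'
from h import *
plan((482.5,208,180),down(.22-np.pi/2))
im=arm.snapshot("scene");cv2.imwrite("pics/s4.png",cv2.resize(im[150:300,170:320],None,fx=4,fy=4))
E
```

```text
at [ 461.3 -141.1  183.4] q [-0.3    0.188  1.985 -0.     0.962  1.027]
shift tool mm (cur axes) [   2.8 -333.6 -104.9] rotvec [ 0.0239 -0.0054 -0.0034] shift in target axes [   3.4 -336.   -96.9]
```

View pics/s4.png

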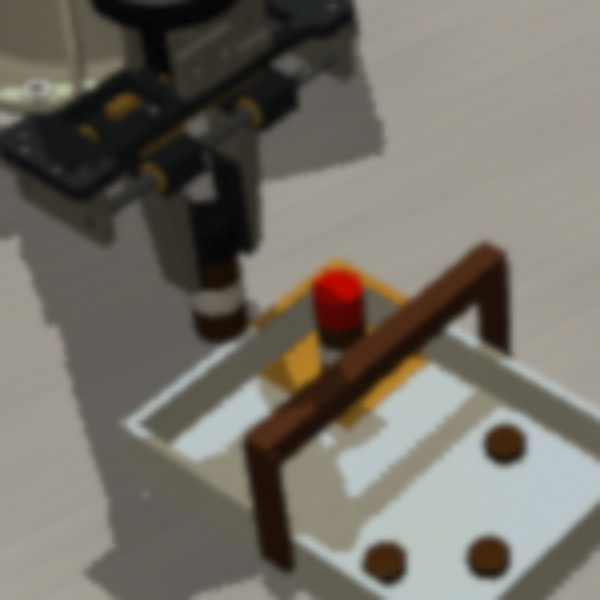

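Jar held at 30.7 mm width, hanging straight. I'm raising it a little more and carrying it to pocket 1.

>>> {"name": "drive_tool", "arguments": {"deltas": [[[-0.03,0,0,0.024,-0.005,-0.003],[0,-0.028,-0.0081,0,0,0],[0,-0.028,-0.0081,0,0,0],[0,-0.028,-0.0081,0,0,0],[0,-0.028,-0.0081,0,0,0],[0,-0.028,-0.0081,0,0,0],[0,-0.028,-0.0081,0,0,0],[0,-0.028,-0.0081,0,0,0],[0,-0.028,-0.0081,0,0,0],[0,-0.028,-0.0081,0,0,0]]]}}

```text
t: 4.72
tcp_pos: [475.6, 122.2, 210.5]
ee_rot: [-0.077, -0.701, -0.078, 0.705]
ft_force: [0.2, -0.4, -0.7]
grip_width: 30.3
```

>>> {"name": "drive_tool", "arguments": {"deltas": [[[0,-0.028,-0.0081,0,0,0],[0,-0.028,-0.0081,0,0,0],[0,-0.028,-0.008,0,0,0],[0.02,0,0,0,0,0],[0.02,0,0,0,0,0],[0.02,0,0,0,0,0],[0,0,0,0,0,0],[0,0,0,0,0,0]]]}}

```text
t: 5.38
tcp_pos: [480.4, 207.7, 150.4]
ee_rot: [-0.078, -0.7, -0.077, 0.705]
ft_force: [0.2, 1.1, 0.4]
grip_width: 30.3
```

```bash
python3 - <<'E'
from h import *
plan((482.5,208,74.5),down(.22-np.pi/2))
im=arm.snapshot("scene");cv2.imwrite("pics/s5.png",cv2.resize(im[130:250,300:440],None,fx=5,fy=5))
im=arm.snapshot("top");cv2.imwrite("pics/t5.png",cv2.resize(im[190:340,190:340],None,fx=4,fy=4))
E
```

```text
at [480.4 207.7 150.4] q [0.404 0.3   1.922 0.002 0.927 1.754]
shift tool mm (cur axes) [75.9  0.1 -2.6] rotvec [-0.0001  0.0067  0.0002] shift in target axes [75.9  0.1 -2.1]
```

View pics/s5.png

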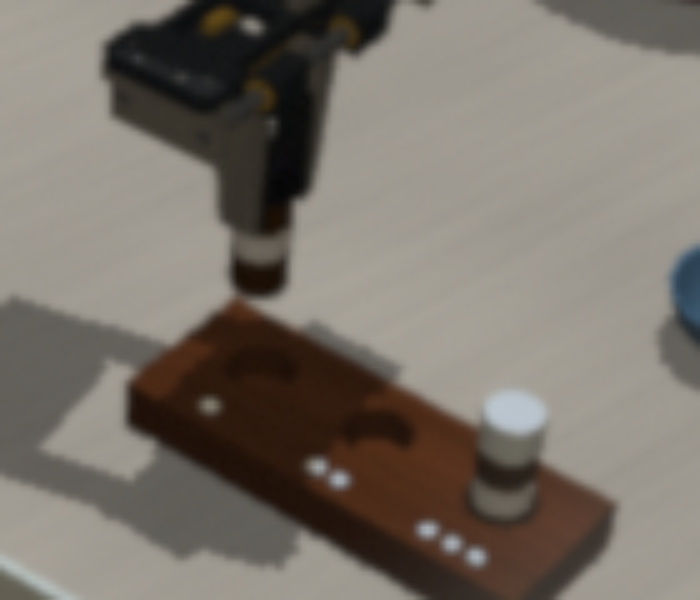

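View pics/t5.png

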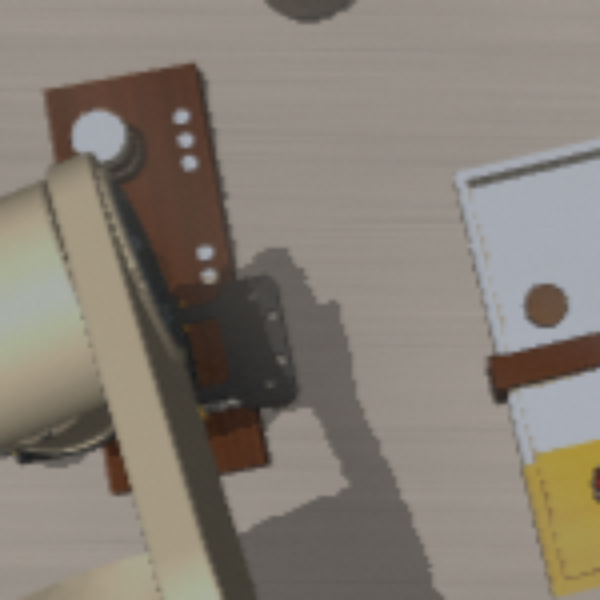

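```bash
python3 - <<'E'
from h import *
q=(258.5/5+300-.4,(297.5-20)/5+130-.4)
for z in(82,84,86):print(onz("scene",q,z).round(1))
c=(q); print(proj("scene",(480.4,207.7,84)).round(1),q)
E
```

```text
[475.3 209.8  82. ]
[477.1 208.2  84. ]
[478.9 206.5  86. ]
[352.  185.8] (351.3, 185.1)
```

>>> {"name": "drive_tool", "arguments": {"deltas": [[[0.02,0,-0.002,0,0.006,0],[0.02,0,0,0,0,0],[0.008,0,0,0,0,0],[0,0,0,0,0,0],[0,0,0,0,0,0],[0,0,0,0,0,0]]]}}

```text
t: 5.98
tcp_pos: [484.7, 209.0, 105.4]
ee_rot: [0.077, 0.705, 0.078, -0.701]
ft_force: [-0.0, -0.3, -0.7]
grip_width: 30.1
```

```bash
python3 - <<'E'
from h import *
plan((482.5,208,74.5),down(.22-np.pi/2))
im=arm.snapshot("scene");cv2.imwrite("pics/s6.png",cv2.convertScaleAbs(cv2.resize(im[170:260,320:430],None,fx=7,fy=7,interpolation=cv2.INTER_CUBIC),alpha=1.6))
E
```

```text
at [484.7 209.  105.4] q [0.404 0.365 1.952 0.    0.818 1.755]
shift tool mm (cur axes) [30.9  0.6  2.6] rotvec [-0.0003 -0.0056  0.0013] shift in target axes [30.9  0.5  2.4]
```

View pics/s6.png

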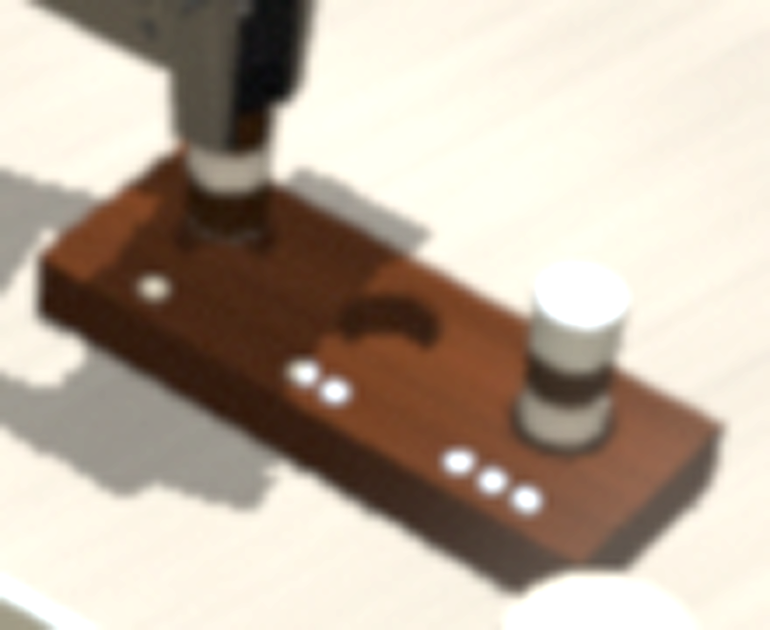

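Scene view: the jar's base is centred at (227,242) directly over pocket 1, with the pocket's rim visible equally on both sides (180 and 270). I'm lowering it in.

>>> {"name": "drive_tool", "arguments": {"deltas": [[[0.01,0,0,0,0,0],[0.008,0,0,0,0,0],[0.006,0,0,0,0,0],[0.004,0,0,0,0,0],[0,0,0,0,0,0],[0,0,0,0,0,0]]]}}

```text
t: 6.53
tcp_pos: [483.8, 208.7, 75.8]
ee_rot: [0.077, 0.704, 0.078, -0.702]
ft_force: [0.4, -0.3, -0.4]
grip_width: 30.3
```

```bash
python3 - <<'E'
from h import *
s,p,R=cur();print(p.round(1),np.round(s["ft_force"],2))
im=arm.snapshot("scene");cv2.imwrite("pics/s7.png",cv2.convertScaleAbs(cv2.resize(im[170:260,320:430],None,fx=7,fy=7,interpolation=cv2.INTER_CUBIC),alpha=1.6))
print(cur()[1].round(1))
E
```

```text
[483.8 208.7  75.8] [ 0.36 -0.29 -0.39]
[484.1 208.8  76.1]
```

View pics/s7.png

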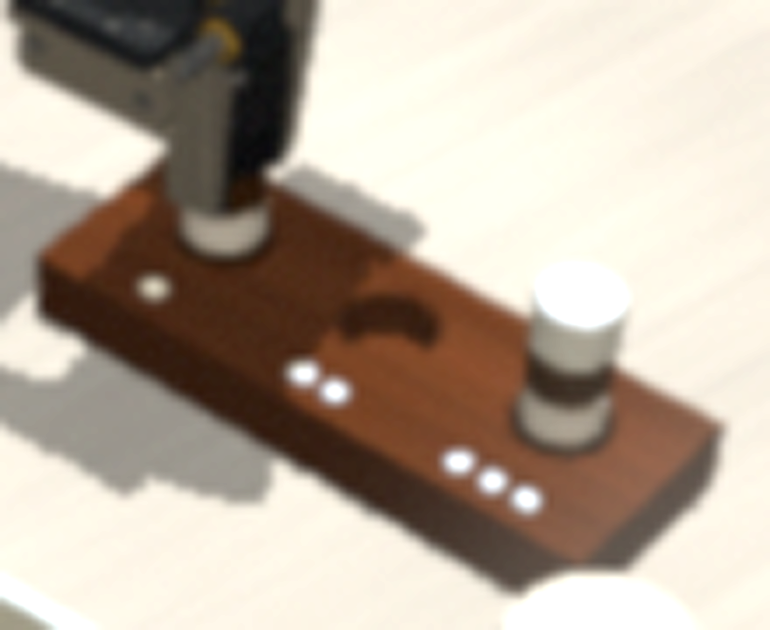

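It is in the pocket, about 1 mm from the floor. I'm lowering it the rest and releasing.

>>> {"name": "drive_tool", "arguments": {"deltas": [[[0.0015,0,0,0,0,0],[0,0,0,0,0,0],[0,0,0,0,0,0]]]}}

```text
t: 6.83
tcp_pos: [484.2, 208.9, 74.9]
ee_rot: [0.077, 0.704, 0.078, -0.701]
ft_force: [0.4, 0.3, -0.4]
grip_width: 30.4
```

>>> {"name": "drive_tool", "arguments": {"deltas": [[[0,0,0,0,0,0],[0,0,0,0,0,0],[0,0,0,0,0,0],[0,0,0,0,0,0],[-0.01,0,0,0,0,0],[-0.03,0,0,0,0,0],[-0.03,0,0,0,0,0],[-0.03,0,0,0,0,0],[-0.02,0,0,0,0,0],[0,0,0,0,0,0]]], "hand": -0.4}}

```text
t: 7.67
tcp_pos: [486.0, 209.6, 199.9]
ee_rot: [0.076, 0.707, 0.079, -0.699]
ft_force: [-0.2, -0.1, -0.6]
grip_width: 64.7
```

```bash
python3 - <<'E'
from h import *
plan((440.5,-58,195),down(.243-np.pi/2))
im=arm.snapshot("scene");cv2.imwrite("pics/s8.png",cv2.convertScaleAbs(cv2.resize(im[170:260,320:430],None,fx=7,fy=7,interpolation=cv2.INTER_CUBIC),alpha=1.6))
E
```

```text
at [486.  209.6 199.9] q [0.404 0.236 1.879 0.    1.015 1.755]
shift tool mm (cur axes) [  3.1 251.3 102.8] rotvec [-0.0232 -0.0115  0.0023] shift in target axes [  4.9 248.8 108.5]
```

View pics/s8.png

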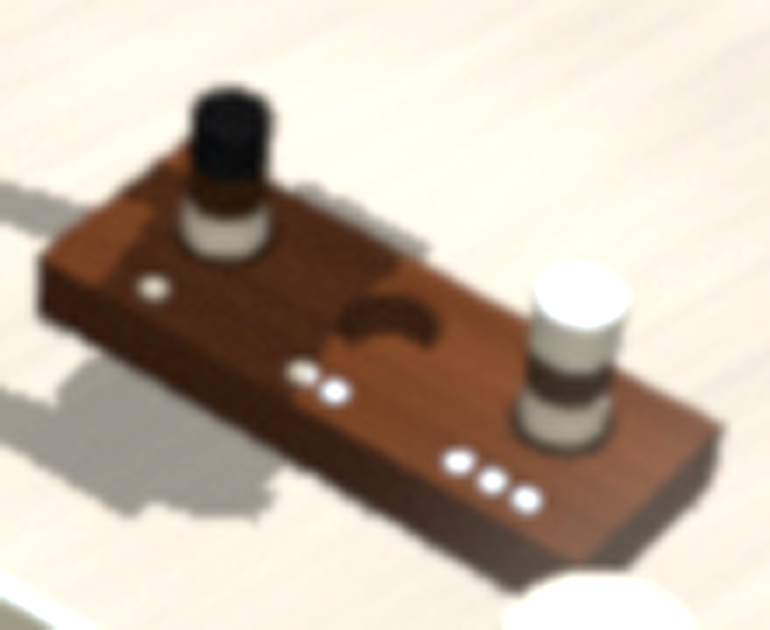

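Black jar stands upright, as deep as the white one. Now the red jar.

>>> {"name": "drive_tool", "arguments": {"deltas": [[[0,0,0,-0.023,-0.0115,0.002],[0,0.0276,0.012,0,0,0],[0,0.0276,0.012,0,0,0],[0,0.0276,0.012,0,0,0],[0,0.0276,0.012,0,0,0],[0,0.0276,0.012,0,0,0],[0,0.0276,0.012,0,0,0],[0,0.0276,0.012,0,0,0],[0,0.0276,0.012,0,0,0],[0,0.0276,0.012,0,0,0]]]}}

```text
t: 8.55
tcp_pos: [437.1, -59.7, 194.5]
ee_rot: [-0.087, -0.698, -0.086, 0.706]
ft_force: [0.4, 0.8, 0.2]
grip_width: 64.5
```

>>> {"name": "drive_tool", "arguments": {"deltas": [[[0.03,0,0,0,0,0],[0.03,0,0,0,0,0],[0.02,0,0,0,0,0],[0,0,0,0,0,0],[0,0,0,0,0,0],[0,0,0,0,0,0]]]}}

```text
t: 9.05
tcp_pos: [438.1, -58.6, 116.1]
ee_rot: [-0.086, -0.699, -0.085, 0.705]
ft_force: [0.4, 0.7, 0.9]
grip_width: 64.1
```

```bash
python3 - <<'E'
from h import *
plan((441,-58,73),down(.243-np.pi/2))
im=arm.snapshot("scene");cv2.imwrite("pics/s9.png",cv2.resize(im[170:290,200:320],None,fx=5,fy=5))
E
```

```text
at [438.1 -58.6 116.1] q [-0.134  0.239  2.112 -0.005  0.797  1.197]
shift tool mm (cur axes) [43.   0.1 -3.3] rotvec [ 0.0004  0.0082 -0.0007] shift in target axes [43.1  0.1 -2.9]
```

View pics/s9.png

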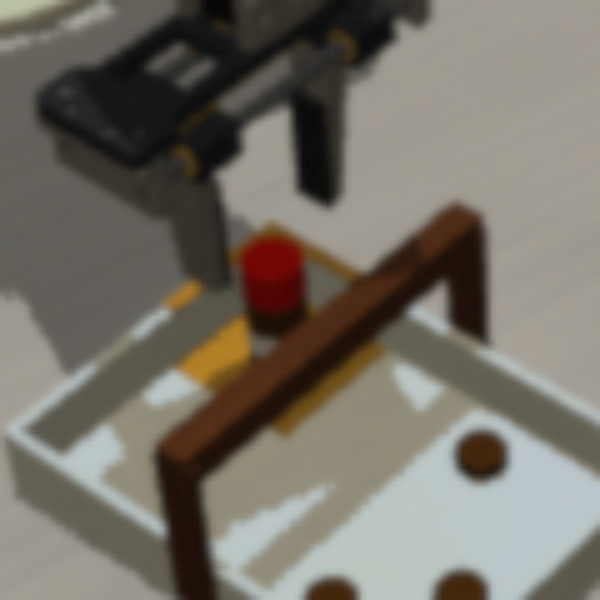

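Scene view: the finger tips' midpoint (268,243) projects onto the red cap (272,255). Lowering.

>>> {"name": "drive_tool", "arguments": {"deltas": [[[0.015,0,-0.0025,0,0.005,0],[0.015,0,0,0,0,0],[0.012,0,0,0,0,0],[0,0,0,0,0,0],[0,0,0,0,0,0]]]}}

```text
t: 9.52
tcp_pos: [440.6, -58.1, 74.5]
ee_rot: [-0.086, -0.701, -0.085, 0.703]
ft_force: [0.4, 0.7, 0.1]
grip_width: 64.3
```

```bash
python3 - <<'E'
from h import *
plan((441,-58,73),down(.243-np.pi/2))
im=arm.snapshot("scene");cv2.imwrite("pics/s10.png",cv2.resize(im[170:290,200:320],None,fx=5,fy=5))
E
```

```text
at [440.6 -58.1  74.5] q [-0.133  0.316  2.138 -0.003  0.689  1.197]
shift tool mm (cur axes) [ 1.5  0.  -0.4] rotvec [ 0.0003  0.0022 -0.0011] shift in target axes [ 1.5  0.  -0.4]
```

View pics/s10.png

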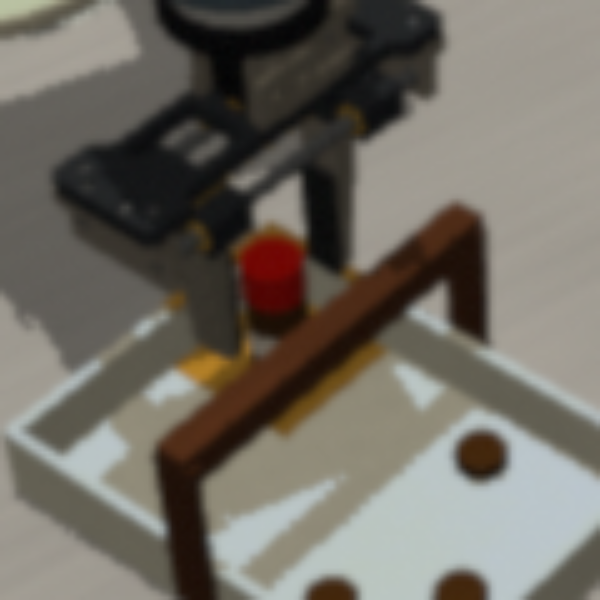

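>>> {"name": "drive_tool", "arguments": {"deltas": [[[0.0015,0,0,0,0,0],[0,0,0,0,0,0],[0,0,0,0,0,0],[0,0,0,0,0,0],[0,0,0,0,0,0],[0,0,0,0,0,0]]], "hand": 1, "newtons": 20}}

```text
t: 10.07
tcp_pos: [440.4, -58.2, 72.4]
ee_rot: [-0.086, -0.701, -0.085, 0.703]
ft_force: [-0.4, 0.7, 1.6]
grip_width: 30.3
```

>>> {"name": "drive_tool", "arguments": {"deltas": [[[-0.01,0,0,0,0,0],[-0.02,0,0,0,0,0],[-0.03,0,0,0,0,0],[-0.03,0,0,0,0,0],[-0.03,0,0,0,0,0],[-0.02,0,0,0,0,0],[0,0,0,0,0,0],[0,0,0,0,0,0]]]}}

```text
t: 10.73
tcp_pos: [441.1, -58.1, 213.5]
ee_rot: [0.086, 0.702, 0.085, -0.702]
ft_force: [0.8, 1.1, -0.9]
grip_width: 30.2
```

```bash
python3 - <<'E'
from h import *
plan((557,223,210),down(.22-np.pi/2))
im=arm.snapshot("scene");cv2.imwrite("pics/s11.png",cv2.resize(im[130:290,180:340],None,fx=4,fy=4))
E
```

```text
at [441.1 -58.1 213.5] q [-1.330e-01  9.100e-02  2.023e+00 -2.000e-03  1.026e+00  1.196e+00]
shift tool mm (cur axes) [   3.  -244.9 -180.1] rotvec [ 0.0228 -0.0002 -0.002 ] shift in target axes [   3.5 -249.  -174.5]
```

View pics/s11.png

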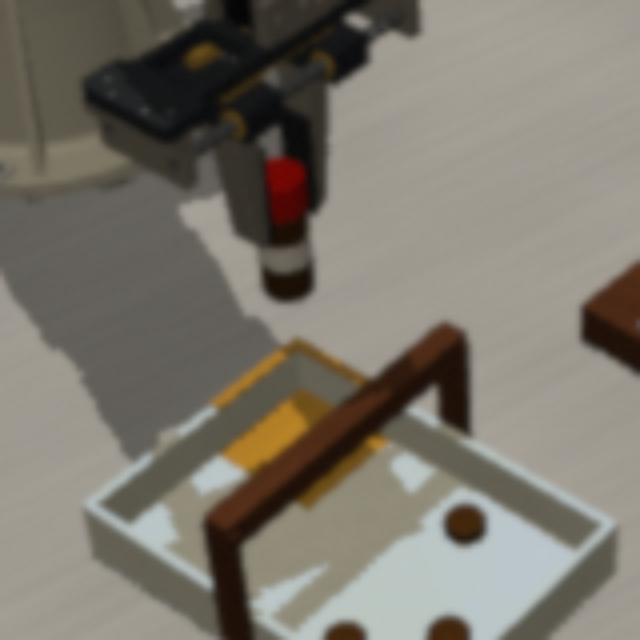

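Red jar is held. I'm carrying it to pocket 2.

>>> {"name": "drive_tool", "arguments": {"deltas": [[[0,-0.0249,-0.0174,0.023,0,-0.002],[0,-0.0249,-0.0174,0,0,0],[0,-0.0249,-0.0174,0,0,0],[0,-0.0249,-0.0174,0,0,0],[0,-0.0249,-0.0174,0,0,0],[0,-0.0249,-0.0174,0,0,0],[0,-0.0249,-0.0174,0,0,0],[0,-0.0249,-0.0174,0,0,0],[0,-0.0249,-0.0174,0,0,0],[0,-0.0249,-0.0174,0,0,0]]]}}

```text
t: 11.62
tcp_pos: [554.6, 224.3, 209.7]
ee_rot: [-0.078, -0.701, -0.077, 0.705]
ft_force: [0.7, 0.8, -0.6]
grip_width: 30.9
```

>>> {"name": "drive_tool", "arguments": {"deltas": [[[0.02,0,0,0,0,0],[0.03,0,0,0,0,0],[0.03,0,0,0,0,0],[0.015,0,0,0,0,0],[0,0,0,0,0,0],[0,0,0,0,0,0],[0,0,0,0,0,0]]]}}

```text
t: 12.2
tcp_pos: [555.3, 223.3, 117.2]
ee_rot: [-0.077, -0.702, -0.078, 0.704]
ft_force: [-0.0, 0.4, -1.2]
grip_width: 30.3
```

```bash
python3 - <<'E'
from h import *
plan((557,223.5,74.5),down(.22-np.pi/2))
im=arm.snapshot("scene");cv2.imwrite("pics/s12.png",cv2.convertScaleAbs(cv2.resize(im[170:260,320:430],None,fx=7,fy=7,interpolation=cv2.INTER_CUBIC),alpha=1.6))
E
```

```text
at [555.3 223.3 117.2] q [0.379 0.445 1.785 0.002 0.914 1.729]
shift tool mm (cur axes) [42.7  0.2 -1.8] rotvec [-0.0002  0.0026  0.001 ] shift in target axes [42.7  0.2 -1.7]
```

View pics/s12.png

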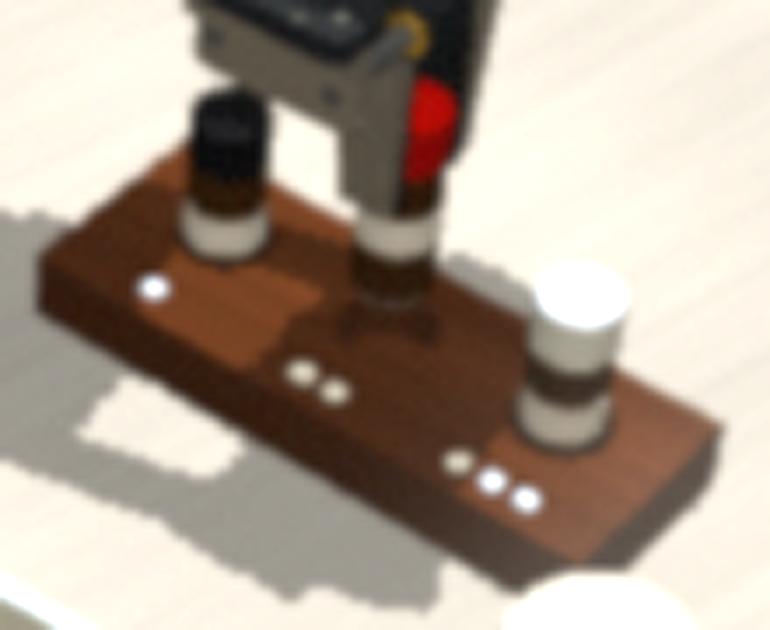

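>>> {"name": "drive_tool", "arguments": {"deltas": [[[0.007,0.001,-0.0005,0,0,0],[0.006,0,0,0,0,0],[0,0,0,0,0,0],[0,0,0,0,0,0]]]}}

```text
t: 12.58
tcp_pos: [555.6, 222.3, 103.8]
ee_rot: [-0.077, -0.702, -0.078, 0.704]
ft_force: [0.0, -0.3, -0.2]
grip_width: 30.7
```

```bash
python3 - <<'E'
from h import *
plan((557,223.5,74.5),down(.22-np.pi/2))
im=arm.snapshot("scene");cv2.imwrite("pics/s13.png",cv2.convertScaleAbs(cv2.resize(im[180:250,340:410],None,fx=8.5,fy=8.5,interpolation=cv2.INTER_CUBIC),alpha=2.2))
E
```

```text
at [555.6 222.3 103.8] q [0.377 0.463 1.793 0.002 0.888 1.727]
shift tool mm (cur axes) [29.3 -0.9 -1.7] rotvec [-0.0003  0.003   0.0009] shift in target axes [29.3 -0.9 -1.6]
```

View pics/s13.png

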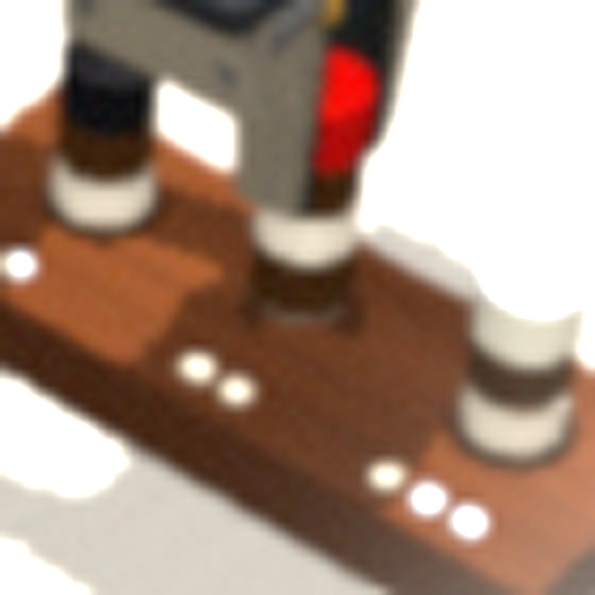

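Scene view: the red jar's base is centred on pocket 2 (303 versus 303.5) and in line with its neighbours. Lowering.

>>> {"name": "drive_tool", "arguments": {"deltas": [[[0.01,0,-0.001,0,0,0],[0.008,0,0,0,0,0],[0.006,0,0,0,0,0],[0.004,0,0,0,0,0],[0,0,0,0,0,0],[0,0,0,0,0,0]]]}}

```text
t: 13.13
tcp_pos: [556.5, 222.6, 75.5]
ee_rot: [-0.077, -0.702, -0.078, 0.704]
ft_force: [-0.2, 0.4, -0.2]
grip_width: 30.4
```

```bash
python3 - <<'E'
from h import *
s,p,R=cur();print(p.round(1),np.round(s["ft_force"],2))
im=arm.snapshot("scene");cv2.imwrite("pics/s14.png",cv2.convertScaleAbs(cv2.resize(im[180:250,340:410],None,fx=8.5,fy=8.5,interpolation=cv2.INTER_CUBIC),alpha=2.2))
E
```

```text
[556.5 222.6  75.5] [-0.19  0.41 -0.17]
```

View pics/s14.png

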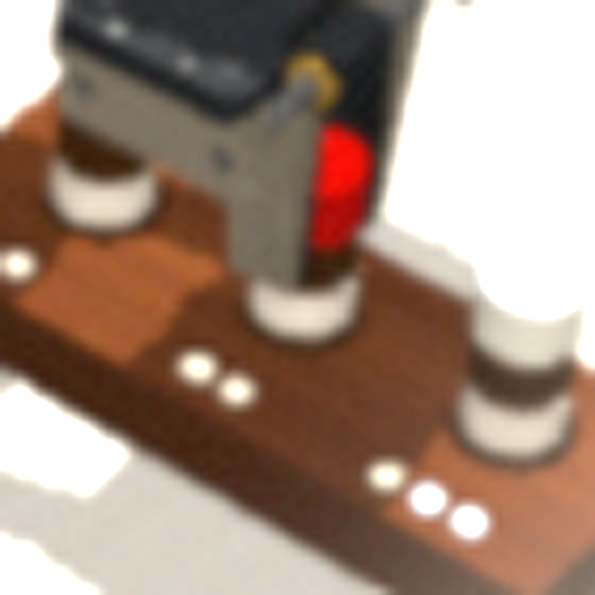

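Red jar is in. Releasing and rising.

>>> {"name": "drive_tool", "arguments": {"deltas": [[[0.0012,0,0,0,0,0],[0,0,0,0,0,0],[0,0,0,0,0,0]]]}}

```text
t: 13.43
tcp_pos: [556.7, 222.6, 74.9]
ee_rot: [-0.077, -0.702, -0.078, 0.704]
ft_force: [0.1, 1.0, -0.3]
grip_width: 30.7
```

>>> {"name": "drive_tool", "arguments": {"deltas": [[[0,0,0,0,0,0],[0,0,0,0,0,0],[0,0,0,0,0,0],[0,0,0,0,0,0],[-0.01,0,0,0,0,0],[-0.03,0,0,0,0,0],[-0.03,0,0,0,0,0],[-0.03,0,0,0,0,0],[-0.03,0,0,0,0,0],[0,0,0,0,0,0]]], "hand": -0.4}}

```text
t: 14.27
tcp_pos: [560.1, 223.8, 211.9]
ee_rot: [0.076, 0.705, 0.079, -0.7]
ft_force: [1.3, 0.8, 0.5]
grip_width: 64.1
```

```bash
python3 - <<'E'
from h import *
plan((520,-77.5,205),down(.243))
plan((520,-77.5,205),down(.243-np.pi))
im=arm.snapshot("scene");cv2.imwrite("pics/s15.png",cv2.convertScaleAbs(cv2.resize(im[170:260,320:430],None,fx=7,fy=7,interpolation=cv2.INTER_CUBIC),alpha=1.6))
E
```

```text
at [560.1 223.8 211.9] q [0.377 0.337 1.709 0.002 1.089 1.727]
shift tool mm (cur axes) [  5.4 285.3 104.9] rotvec [-1.594  -0.0074 -0.0036] shift in target axes [   6.9 -111.4  282.8]
at [560.1 223.8 211.9] q [0.377 0.337 1.709 0.002 1.089 1.727]
shift tool mm (cur axes) [  5.4 285.3 104.9] rotvec [ 1.5476 -0.0036  0.0073] shift in target axes [   6.9  111.4 -282.8]
```

View pics/s15.png

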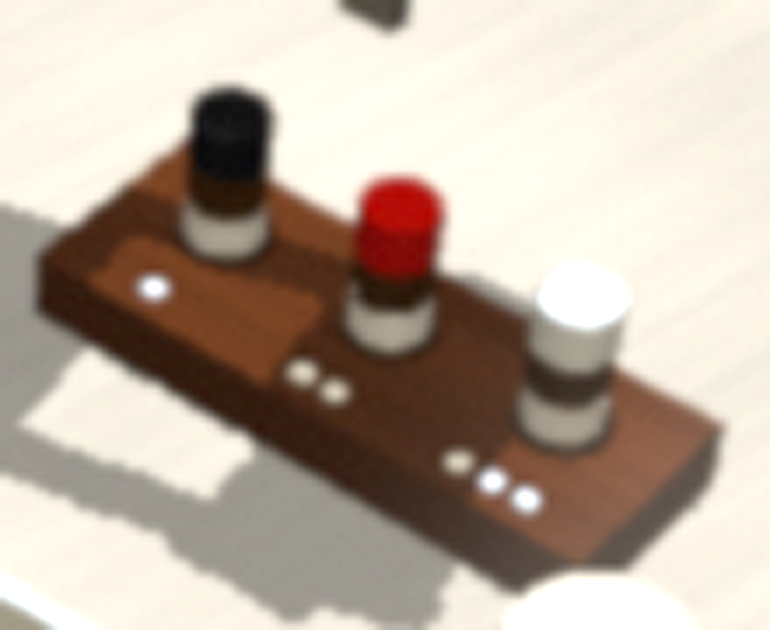

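All three jars stand upright at equal depth. Moving above the tray bar and turning the gripper 90°.

>>> {"name": "drive_tool", "arguments": {"deltas": [[[0,0.0285,0.0105,0,-0.0074,-0.0036],[0,0.0285,0.0105,0,0,0],[0,0.0285,0.0105,0,0,0],[0,0.0285,0.0105,0,0,0],[0,0.0285,0.0105,0,0,0],[0,0.0285,0.0105,0,0,0],[0,0.0285,0.0105,0,0,0],[0,0.0285,0.0105,0,0,0],[0,0.0285,0.0105,0,0,0],[0,0.0285,0.0105,0,0,0]]]}}

```text
t: 15.15
tcp_pos: [515.7, -79.7, 204.0]
ee_rot: [-0.076, -0.699, -0.079, 0.707]
ft_force: [-0.1, -0.4, 1.6]
grip_width: 63.8
```

>>> {"name": "drive_tool", "arguments": {"deltas": [[[0,0,0,-0.12,0,0],[0,0,0,-0.12,0,0],[0,0,0,-0.12,0,0],[0,0,0,-0.12,0,0],[0,0,0,-0.12,0,0],[0,0,0,-0.12,0,0],[0,0,0,-0.12,0,0],[0,0,0,-0.12,0,0],[0,0,0,-0.12,0,0],[0,0,0,-0.12,0,0]]]}}

```text
t: 15.98
tcp_pos: [516.1, -78.3, 203.9]
ee_rot: [-0.459, -0.532, -0.466, 0.538]
ft_force: [0.6, -0.0, -0.5]
grip_width: 63.9
```

>>> {"name": "drive_tool", "arguments": {"deltas": [[[0,0,0,-0.12,0,0],[0,0,0,-0.12,0,0],[0,0,0,-0.12,0,0],[0,0,0,-0.034,0,0],[0,0,0,0,0,0],[0,0,0,0,0,0]]]}}

```text
t: 16.48
tcp_pos: [516.3, -78.4, 204.1]
ee_rot: [0.553, 0.434, 0.56, -0.438]
ft_force: [-0.1, 0.4, 0.6]
grip_width: 64.4
```

```bash
python3 - <<'E'
from h import *
plan((520,-77.5,106),down(.243))
im=arm.snapshot("scene");cv2.imwrite("pics/s16.png",cv2.resize(im[120:320,180:380],None,fx=3,fy=3))
E
```

```text
at [516.3 -78.4 204.1] q [-1.540e-01  2.320e-01  1.873e+00  1.000e-03  1.048e+00 -3.960e-01]
shift tool mm (cur axes) [98.   4.9  0.6] rotvec [-0.0017 -0.0052  0.0107] shift in target axes [98.1  3.8  0.1]
```

View pics/s16.png

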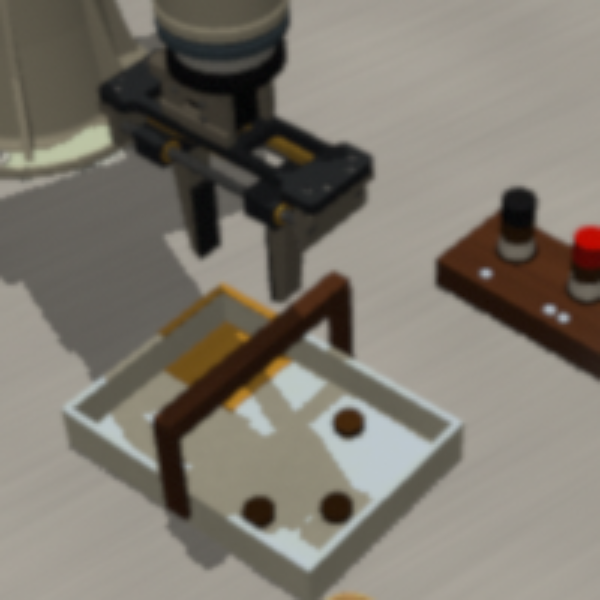

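>>> {"name": "drive_tool", "arguments": {"deltas": [[[0.02,0.0038,0,-0.002,-0.005,0.01],[0.025,0,0,0,0,0],[0.02,0,0,0,0,0],[0,0,0,0,0,0],[0,0,0,0,0,0]]]}}

```text
t: 16.95
tcp_pos: [519.4, -77.4, 138.9]
ee_rot: [0.556, 0.435, 0.558, -0.436]
ft_force: [1.0, 0.5, -0.0]
grip_width: 64.8
```

```bash
python3 - <<'E'
from h import *
plan((520,-77.5,106),down(.243))
im=arm.snapshot("scene");cv2.imwrite("pics/s17.png",cv2.resize(im[170:290,200:320],None,fx=5,fy=5))
im=arm.snapshot("top");cv2.imwrite("pics/t17.png",cv2.resize(im[190:350,290:450],None,fx=4,fy=4))
E
```

```text
at [519.4 -77.4 138.9] q [-0.151  0.316  1.93  -0.     0.898 -0.395]
shift tool mm (cur axes) [32.9  0.6  0.3] rotvec [ 0.0011 -0.0008  0.0021] shift in target axes [32.9  0.5  0.3]
```

View pics/s17.png

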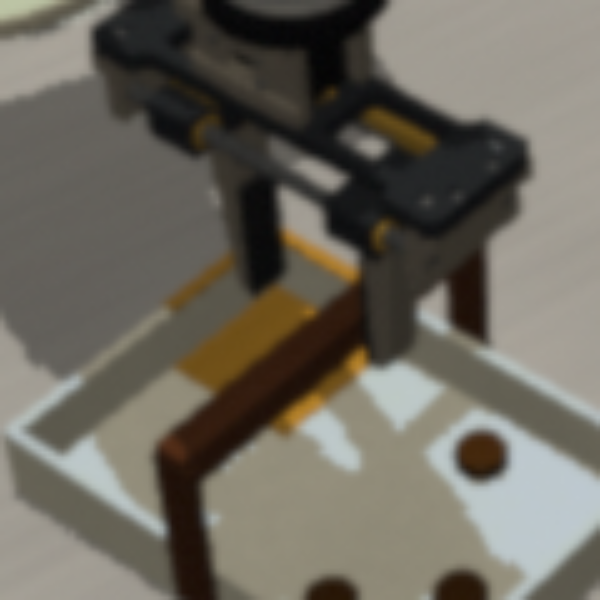

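View pics/t17.png

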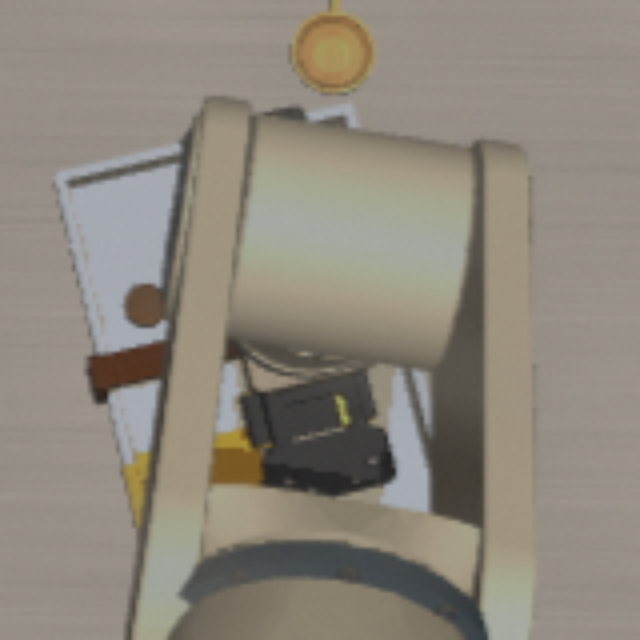

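Scene view: the finger midpoint (326,326) lies on the bar's middle (320,331). I'm lowering and gripping firmly.

>>> {"name": "drive_tool", "arguments": {"deltas": [[[0.015,0.0005,0,0,0,0],[0.012,0,0,0,0,0],[0.006,0,0,0,0,0],[0,0,0,0,0,0],[0,0,0,0,0,0]]]}}

```text
t: 17.47
tcp_pos: [521.1, -77.5, 107.3]
ee_rot: [0.558, 0.435, 0.557, -0.435]
ft_force: [-0.1, -0.1, 0.4]
grip_width: 64.1
```

>>> {"name": "drive_tool", "arguments": {"deltas": [[[0,0,0,0,0,0],[0,0,0,0,0,0],[0,0,0,0,0,0],[0,0,0,0,0,0],[0,0,0,0,0,0],[0,0,0,0,0,0],[0,0,0,0,0,0],[0,0,0,0,0,0]]], "hand": 1, "newtons": 60}}

```text
t: 18.13
tcp_pos: [520.6, -77.4, 106.5]
ee_rot: [0.557, 0.435, 0.557, -0.435]
ft_force: [-0.3, -0.9, 0.8]
grip_width: 17.6
```

>>> {"name": "drive_tool", "arguments": {"deltas": [[[-0.005,0,0,0,0,0],[-0.01,0,0,0,0,0],[-0.015,0,0,0,0,0],[-0.02,0,0,0,0,0],[-0.01,0,0,0,0,0],[-0.005,0,0,0,0,0],[0,0,0,0,0,0]]]}}

```text
t: 18.72
tcp_pos: [521.3, -77.5, 172.8]
ee_rot: [0.558, 0.436, 0.557, -0.435]
ft_force: [0.6, -0.2, -4.1]
grip_width: 17.4
```

```bash
python3 - <<'E'
from h import *
plan((480,-77.5,300),down(.243))
im=arm.snapshot("scene");cv2.imwrite("pics/s18.png",cv2.resize(im[120:320,180:380],None,fx=3,fy=3))
E
```

```text
at [521.3 -77.5 172.8] q [-0.15   0.271  1.902 -0.     0.966 -0.395]
shift tool mm (cur axes) [-127.3  -39.8   -9.9] rotvec [ 0.002   0.001  -0.0023] shift in target axes [-127.2  -40.1   -9.9]
```

View pics/s18.png

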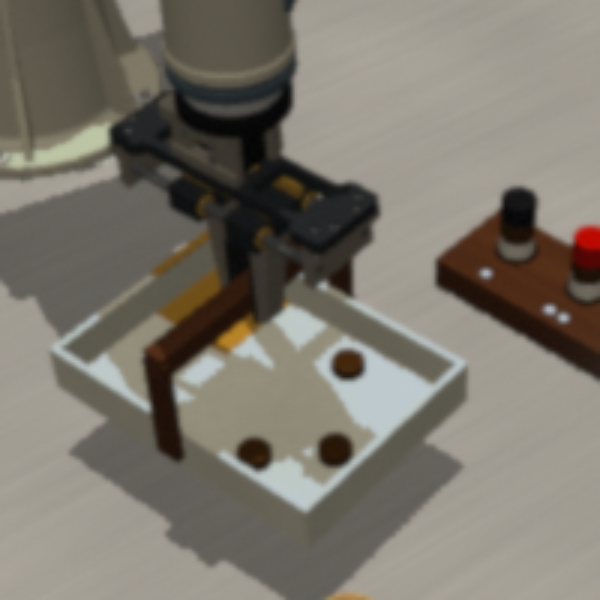

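Tray is lifted level (4 N, matching its weight), tablets still in place. I'm raising it more, then tilting slowly towards the brass corner.

>>> {"name": "drive_tool", "arguments": {"deltas": [[[-0.01,0,0,0,0,0],[-0.02,0,0,0,0,0],[-0.02,0,0,0,0,0],[-0.02,0,0,0,0,0],[-0.02,0,0,0,0,0],[-0.02,0,0,0,0,0],[-0.01,0,0,0,0,0],[0,0,0,0,0,0]]]}}

```text
t: 19.43
tcp_pos: [521.6, -77.5, 293.5]
ee_rot: [0.558, 0.436, 0.556, -0.435]
ft_force: [1.0, 0.4, -4.1]
grip_width: 17.5
```

>>> {"name": "drive_tool", "arguments": {"deltas": [[[0,0,0,0,-0.015,0.015],[0,0,0,0,-0.025,0.025],[0,0,0,0,-0.025,0.025],[0,0,0,0,-0.025,0.025],[0,0,0,0,-0.025,0.025],[0,0,0,0,-0.025,0.025],[0,0,0,0,-0.025,0.025],[0,0,0,0,-0.025,0.025],[0,0,0,0,-0.01,0.01],[0,0,0,0,0,0]]]}}

```text
t: 20.27
tcp_pos: [519.1, -76.9, 289.9]
ee_rot: [0.65, 0.442, 0.454, -0.419]
ft_force: [0.6, 1.0, -4.0]
grip_width: 17.5
```

```bash
python3 - <<'E'
from h import *
s,p,R=cur();print(s["t"],p.round(1),np.round(s["qpos"],2),"tilt",np.degrees(np.arccos(-R.as_matrix()[2,0])),s["grip_width"])
im=arm.snapshot("scene");cv2.imwrite("pics/s19.png",cv2.resize(im[60:300,160:400],None,fx=2.5,fy=2.5))
E
```

```text
20.2667 [519.1 -76.9 289.9] [-0.07  0.01  1.96 -0.16  0.93 -0.23] tilt 16.108652436404792 17.460976990682642
```

View pics/s19.png

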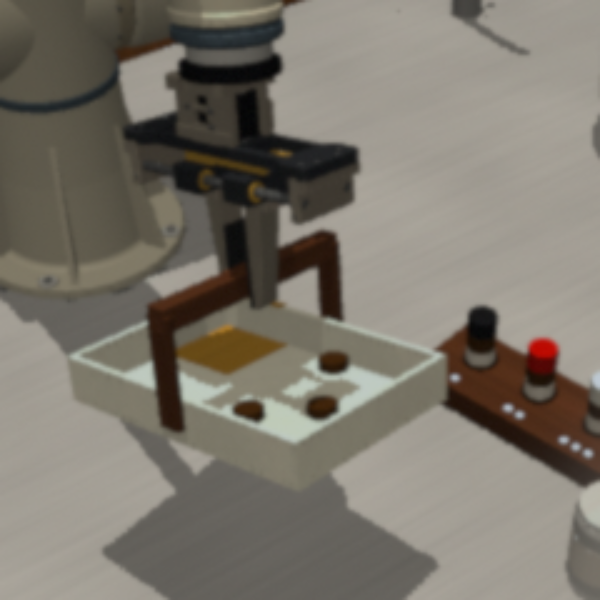

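The tilt direction is right (brass corner lowest), and there is no slip at the bar. Continuing to about 31°.

>>> {"name": "drive_tool", "arguments": {"deltas": [[[0,0,0,0,-0.015,0.015],[0,0,0,0,-0.025,0.025],[0,0,0,0,-0.025,0.025],[0,0,0,0,-0.025,0.025],[0,0,0,0,-0.025,0.025],[0,0,0,0,-0.025,0.025],[0,0,0,0,-0.025,0.025],[0,0,0,0,-0.02,0.02],[0,0,0,0,0,0],[0,0,0,0,0,0]]]}}

```text
t: 21.15
tcp_pos: [520.4, -77.1, 291.2]
ee_rot: [0.725, 0.442, 0.349, -0.396]
ft_force: [0.6, -0.2, -4.1]
grip_width: 17.5
```

>>> {"name": "drive_tool", "arguments": {"deltas": [[[0,0,0,0,0,0],[0,0,0,0,0,0],[0,0,0,0,0,0],[0,0,0,0,0,0],[0,0,0,0,0,0],[0,0,0,0,0,0],[0,0,0,0,0,0],[0,0,0,0,0,0],[0,0,0,0,0,0],[0,0,0,0,0,0]]]}}

```text
t: 21.98
tcp_pos: [520.6, -77.3, 291.5]
ee_rot: [0.726, 0.442, 0.348, -0.396]
ft_force: [0.0, 0.6, -3.5]
grip_width: 17.4
```

```bash
python3 - <<'E'
from h import *
s,p,R=cur();print(s["t"],p.round(1),np.round(s["qpos"],2),"tilt",np.degrees(np.arccos(-R.as_matrix()[2,0])),s["grip_width"],np.round(s["ft_force"],1))
im=arm.snapshot("scene");cv2.imwrite("pics/s20.png",cv2.resize(im[60:300,160:400],None,fx=2.5,fy=2.5))
im=arm.snapshot("top");cv2.imwrite("pics/t20.png",cv2.resize(im[180:380,280:480],None,fx=3,fy=3))
E
```

```text
21.9833 [520.6 -77.3 291.5] [ 0.03 -0.08  2.12 -0.46  0.68  0.09] tilt 31.209461033225047 17.35559511881636 [ 0.   0.6 -3.5]
```

View pics/s20.png

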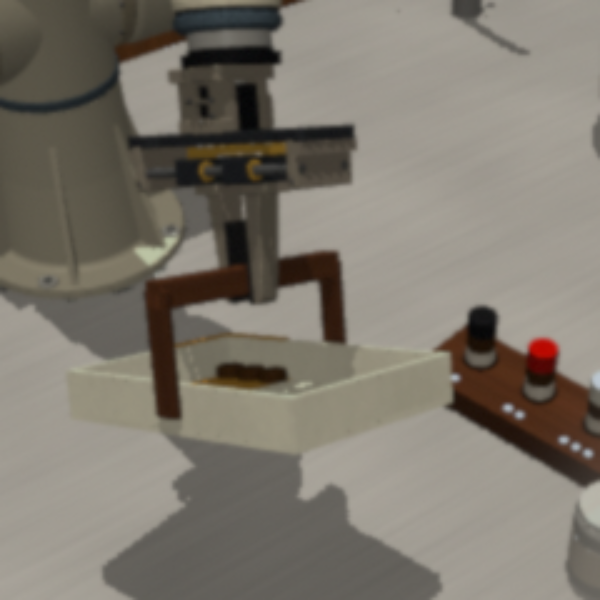

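View pics/t20.png

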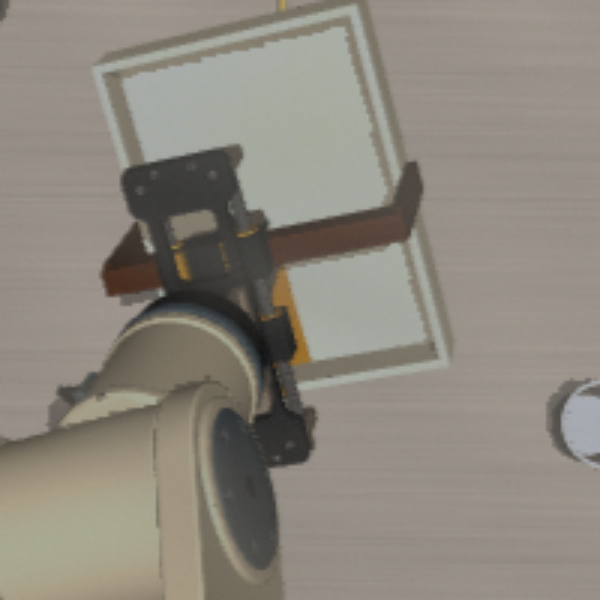

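```bash
python3 - <<'E'
from h import *
im=arm.snapshot("scene");cv2.imwrite("pics/s21.png",cv2.convertScaleAbs(cv2.resize(im[185:235,220:300],None,fx=9,fy=9,interpolation=cv2.INTER_CUBIC),alpha=1.8))
s,p,R=cur();M=R.as_matrix();Rt=np.stack([M[:,1],-M[:,2],-M[:,0]],1);o=p-Rt@[0,0,106]
c=o+Rt@[-119,84,6];print("corner",c.round(1))
f=lambda P:((proj("scene",o+Rt@P)-[220,185])*9).round(0)
print("corner px",f([-119,84,6]),"patch",[f(P).tolist() for P in([-119,15,6],[-50,15,6],[-50,84,6])])
# ideal tablet tops in corner
for P in([-106,71,17],[-80,71,17],[-106,45,17],[-54,71,17],[-106,19,17]):print(P,f(P))
np.savez("tr.npz",Rt=Rt,o=o)
E
```

```text
corner [447.1 -62.1 131.6]
corner px [291. 208.] patch [[83.0, 260.0], [284.0, 285.0], [490.0, 230.0]]
[-106, 71, 17] [286. 178.]
[-80, 71, 17] [360. 186.]
[-106, 45, 17] [208. 197.]
[-54, 71, 17] [437. 194.]
[-106, 19, 17] [128. 216.]
```

View pics/s21.png

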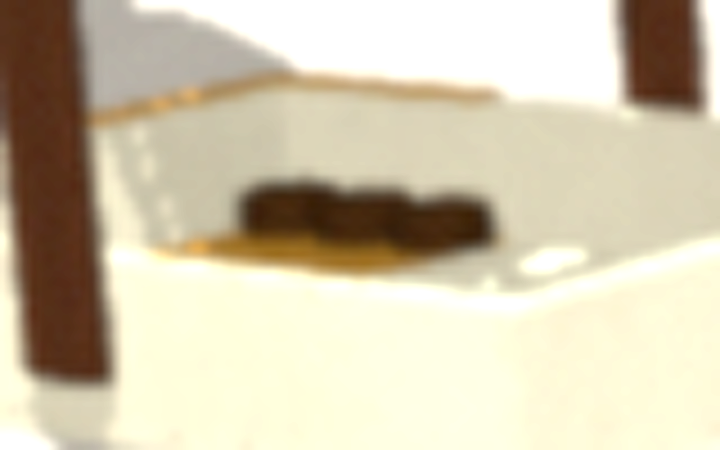

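Scene crop: the three tablets lie touching along the +y wall at (290,190), (370,200) and (450,210). That matches the predicted tray positions x = -106, -80 and -54, so the furthest is about 70 mm from the corner. The corner is 132 mm up and the tilt is 31°. Handing in.

```bash
python3 - <<'E'
from h import *
s,p,R=cur();print(s["t"],p.round(1),np.abs(s["joint_velocities"]).max(),s["grip_width"])
arm.job_done()
E
```

```text
22.1333 [520.7 -77.3 291.6] 0.0014209940560551333 17.830480475159998
the job is handed in; nothing more can be done
```

I put the black-capped jar in the one-dot pocket and then the red-capped jar in the two-dot pocket. I then lifted the tray by its bar at 60 N and tilted it toward the brass corner. The job was handed in at 22 s of the 67 s allowed, still holding the tray; no verdict was reported.

What the last checks showed:
- **Jars:** both stand upright and as deep as the white jar, judged from the scene camera; I did not measure their offset from the pocket centres after release.
- **Tray:** the tilt is 31.2°, and from the arm pose the brass corner is about 132 mm above the counter. The bar grip is steady at 17–18 mm and the arm is still.
- **Tablets:** all three lie together along the long wall from the brass corner. The furthest is about 70 mm from the corner, against the 85 mm limit.

No check failed. Before the moves, the scene camera read 2 to 6 mm off the top camera (about 10 mm for the bar). I corrected for that by aligning each jar against its pocket in the picture.

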